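# Line up the punch press's support pillars by height

## Robot

A 6-joint arm with a two-finger parallel gripper is mounted at the origin on the work surface. World frame = base frame: x ahead of the robot, y to its left, z up, the work surface at z = 0. Lengths are in m, angles in rad, forces in N, time in s.
With the tool pointing down it reaches from about 0.35 to 0.775 m from the base axis. Payload 7.3 kg.
Tool frame: the origin (TCP) lies between the finger pads; the fingertips stand 17 mm ahead of it and the grasp point (between the pads) lies 2 mm behind it; z points along the fingers, y is the line along which they close (so a half turn about z gives the same grasp; the last joint's range is limited). The gripper opens to 92 mm and grips with 3 to 60 N. Pads are 19 mm wide; open, the fingers measure 130 mm over their backs; the gripper's body (75 mm by 190 mm) begins 47 mm behind the grasp point.
Start: joints at [1.144, 0.342, 1.524, -0, 1.275, -0.146], TCP at [0.145, 0.504, 0.207] pointing down, gripper open.
Joint ranges: [-2.53, 2.53], [-0.77, 2.02], [0.04, 2.7], [-1, 4.14], [0.28, 2.66], [-3.11, 3.11]. Speed limits (rad/s): [2.57, 2.57, 3.14, 3.14, 3.14, 3.14].

## Interface

Orientations are given as [roll, pitch, yaw] about the fixed x, y, z axes, in that order (R = Rz(yaw) Ry(pitch) Rx(roll)).
In Python, from cell import robot, optics gives the robot as it stands.
- The arm moves only by the tool play_rows, never from a script. Its argument "rows" is a list of rows, each a list of 7 numbers: the shift along the tool's x, y, z in cm, then the turn, a rotation vector about the tool's x, y, z in rad, then the opening, from 0 (shut) to 1 (fully open). In form: [[tx, ty, tz, wx, wy, wz, grip], ...]. A call has 1 to 20 rows; each row is the pose to reach, as a shift and turn from the pose commanded when the call began, along the tool's axes at that moment; what a row does not reach only later rows make up. A row lasts 1/10 s, in which the tool goes at most 50 mm and 8.59 degrees, less where a joint would pass 70% of its speed; a pose out of reach is approached as far as the arm can. A call with a gripper value outside its range is refused whole. The fingers move at their own pace and stop on an object; "squeeze" is the grip in N (left out, the last holds). Time passes only in rows, so rows that repeat a pose let the fingers close. It gives the time, the measured TCP pose, the force, the opening and the grip force at its end, in the units of the state.
- robot.observe(): the state, without advancing time (a new reading comes with each control period).
- optics.read_camera(name): name is "side" or "top"; returns (picture, depth): 400x640x3 uint8, red, green, blue; 400x640 float32, m along the optical axis (not along the pixel's ray), 0 where there is no reading.
- optics.camera_model(name): a dict with "fx", "fy", "cx", "cy" (pixels), "dist" ([k1, k2, p1, p2, k3] as OpenCV has them; the pictures are not rectified), "origin" and "rotation" of the camera in the world. Camera axes: x right, y up, looking along -z (the intrinsics and any distortion apply to the point x, -y, -z); pixel columns grow to the right and rows downward; lengths in m; the calibration is good to about 2 mm. A picture is of the moment at which its call begins. camera_model takes no time and is no camera call.
- robot.hand_in(): hands the job in; it is judged then, once.
The state is a dict: "time": time; "qpos": joint angles; "qvel": joint speeds; "joint_efforts": joint torques, N m; "tool_pos": TCP position; "tool_rot": TCP orientation; "contact_force": force on the tool from outside, world axes, zero at the start; "torque": the same for the moment, N m; "opening": finger opening in m; "grip_force": force on a finger pad.
Only numpy, scipy, OpenCV 4.12 (cv2) and the standard library are available. Lean on these libraries where they do the work, as an engineer would, in place of code of your own. Each camera call takes 0.05 s, during which the arm holds its last target. There are 200 camera calls.

## Task

Get the die set's four support pillars ready for the press: stand them upright on the setting rail in order of height, one wholly on each white pad, the shortest on the pad next to the red block and the tallest at the other end. Do not knock any pillar over, and leave the tray of circuit boards where it is.

Things in the scene. Friction and masses are not known exactly. Their poses are not given: they have to be found in the camera images.
- pillar_blue_mid (a point): Loose round aluminium support pillar, 45 mm high, with a blue top. Stem 28 mm in diameter; the foot is a flange 36 mm in diameter and 6 mm thick; the top 8 mm of the stem is a flat blue cap of the same 28 mm diameter. It starts standing on the green mat (2 mm above the work surface). This point is on its axis, 22.5 mm above the underside of its foot; z points up its axis. About 100 g, give or take 40 %.
- pillar_yellow_mid (a point): Loose round aluminium support pillar, 60 mm high, with a yellow top. Stem 28 mm in diameter; the foot is a flange 36 mm in diameter and 6 mm thick; the top 8 mm of the stem is a flat yellow cap of the same 28 mm diameter. It starts standing on the green mat (2 mm above the work surface). This point is on its axis, 30 mm above the underside of its foot; z points up its axis. About 116 g, give or take 40 %.
- pillar_black_mid (a point): Loose round aluminium support pillar, 75 mm high, with a black top. Stem 28 mm in diameter; the foot is a flange 36 mm in diameter and 6 mm thick; the top 8 mm of the stem is a flat black cap of the same 28 mm diameter. It starts standing on the green mat (2 mm above the work surface). This point is on its axis, 37.5 mm above the underside of its foot; z points up its axis. About 132 g, give or take 40 %.
- pillar_orange_mid (a point): Loose round aluminium support pillar, 90 mm high, with a orange top. Stem 28 mm in diameter; the foot is a flange 36 mm in diameter and 6 mm thick; the top 8 mm of the stem is a flat orange cap of the same 28 mm diameter. It starts standing on the green mat (2 mm above the work surface). This point is on its axis, 45 mm above the underside of its foot; z points up its axis. About 149 g, give or take 40 %.
- pad_a_top (a point): One of four equal flat white round pads, 56 mm in diameter, in a straight row (a, b, c, d in this order, 72 mm apart) on the fixed dark steel setting rail (380 x 90 mm, 12 mm thick). This point is the centre of the pad's upper face, which stands 17 mm above the work surface; x points across the rail, y along the row from a towards d, z up.
- pad_b_top (a point): One of four equal flat white round pads, 56 mm in diameter, in a straight row (a, b, c, d in this order, 72 mm apart) on the fixed dark steel setting rail (380 x 90 mm, 12 mm thick). This point is the centre of the pad's upper face, which stands 17 mm above the work surface; x points across the rail, y along the row from a towards d, z up.
- pad_c_top (a point): One of four equal flat white round pads, 56 mm in diameter, in a straight row (a, b, c, d in this order, 72 mm apart) on the fixed dark steel setting rail (380 x 90 mm, 12 mm thick). This point is the centre of the pad's upper face, which stands 17 mm above the work surface; x points across the rail, y along the row from a towards d, z up.
- pad_d_top (a point): One of four equal flat white round pads, 56 mm in diameter, in a straight row (a, b, c, d in this order, 72 mm apart) on the fixed dark steel setting rail (380 x 90 mm, 12 mm thick). This point is the centre of the pad's upper face, which stands 17 mm above the work surface; x points across the rail, y along the row from a towards d, z up.
- start_top (a point): Red block, 22 mm (along the row) x 70 mm (across it) x 20 mm high, fixed on the rail beyond one end of the row, 64 mm from the centre of the nearest pad: beyond pad a at some starts, beyond pad d at others (a like block in grey stands beyond the other end). This point is the centre of its upper face, 34 mm above the work surface; x points across the rail.
- board_tray_mid (a point): Blue open tray of copper-coloured circuit board strips, 150 x 130 mm, 30 mm high, loose, to the robot's right of the work. This point is at its centre, 15 mm above its underside.

How it is judged:
By the outcome, as a careful person would: the job done as asked, in the order asked, and still so for the second after the job is handed in, with the robot touching nothing.
It also fails if it takes over 112 s, if anything falls off the work surface, if the arm or the gripper's body presses on something with over 40 N, if the wrist force passes 120 N, or if a joint passes its speed limit or range.

## Working session

There is one attempt and no reset: what is moved stays moved. The work goes in short steps, Python scripts to look and compute and a tool call to move; the robot and the scene stay as the last step left them, time stands still between calls to the robot, and variables do not carry over. Pictures are saved under pics/ and viewed, at most 14 in all, crops included, and the job is handed in when it is done.

Besides the shell and the picture viewer there is one more tool, called after "Request:" as name([rows], argument=value, ...), one row to a line, values as JSON. play_rows: Moves the arm, as the interface text tells. Its arguments: {"type":"object","properties":{"rows":{"type":"array"},"squeeze":{"type":"number"}},"required":["rows"]}

```bash
mkdir -p pics; ls; python3 - <<'E'
from cell import robot, optics
import cv2,numpy as np
for n in("top","side"):
    p,d=optics.read_camera(n); cv2.imwrite(f"pics/{n}0.png",p[:,:,::-1]); np.savez(f"pics/{n}0.npz",p=p,d=d)
    print(n,optics.camera_model(n))
print(robot.observe())
E
```

```text
pics
top {'fx': 471.24129318404925, 'fy': 471.24129318404925, 'cx': 325.3799524280104, 'cy': 208.21433556298967, 'dist': array([-0.01789248,  0.        ,  0.        ,  0.        ,  0.        ]), 'origin': array([ 0.4475738 , -0.12780229,  1.24371749]), 'rotation': array([ 0.10668426,  0.01704071, -1.5995805 ])}
side {'fx': 364.71023100446484, 'fy': 364.71023100446484, 'cx': 319.25685597774793, 'cy': 192.60116736335755, 'dist': array([-0.01549024,  0.        ,  0.        ,  0.        ,  0.        ]), 'origin': array([0.29576272, 0.48591058, 0.61953882]), 'rotation': array([ 0.88753025,  0.01769886, -2.74728992])}
{'time': 0.1, 'qpos': array([ 1.14401330e+00,  3.42638283e-01,  1.52492004e+00,  2.79151032e-05,
        1.27539383e+00, -1.45962953e-01]), 'qvel': array([ 0.00057816, -0.00066601, -0.00392763, -0.00150824,  0.00106759,
        0.0005074 ]), 'joint_efforts': array([ 2.67158015e-03, -4.32004559e+01, -2.44698018e+01,  7.21678580e-02,
        5.25774469e-02, -4.69164002e-05]), 'tool_pos': array([0.1452899 , 0.50409346, 0.20612265]), 'tool_rot': array([-3.14025149e+00, -2.24143747e-04,  2.86076428e+00]), 'contact_force': array([-0.40107842,  0.32453376, -0.03920641]), 'torque': array([ 0.05192062, -0.00200331,  0.0274917 ]), 'grip_force': 0.0, 'opening': 0.09200706006800527}
```

View pics/top0.png

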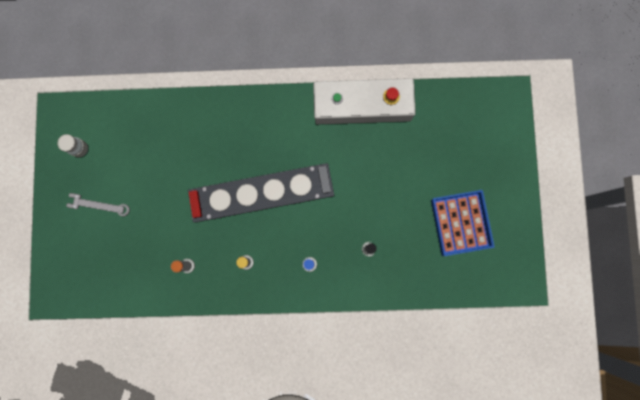

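View pics/side0.png

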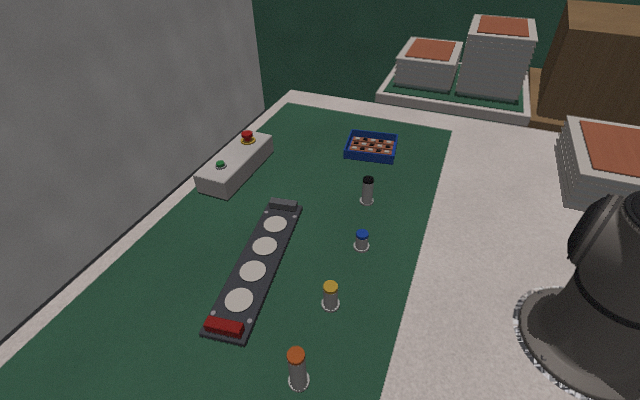

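The top view shows the red block at (195,204), pads at (220,200) to (301,185), and caps orange (177,266), yellow (242,262), blue (309,264) and black (370,248). The side view agrees, with red at the near end of the rail. Next I'll measure each by ray casting.

```bash
cat > h.py <<'E'
import cv2,numpy as np
from scipy.spatial.transform import Rotation as R
from cell import robot, optics
def ray(n,uv,z):
    m=optics.camera_model(n);K=np.array([[m['fx'],0,m['cx']],[0,m['fy'],m['cy']],[0,0,1]])
    a=cv2.undistortPoints(np.array([[uv]],float),K,m['dist'])[0,0]
    d=R.from_euler('xyz',m['rotation']).apply([a[0],-a[1],-1]);o=m['origin']
    return (o+d*(z-o[2])/d[2])[:2]
H=dict(orange=.09,yellow=.06,blue=.045,black=.075)
def mask(n,p,c):
    h=cv2.cvtColor(p,cv2.COLOR_RGB2HSV);r={'orange':((3,150,90),(14,255,255)),'yellow':((17,120,120),(32,255,255)),'blue':((102,150,80),(120,255,255)),'black':((0,0,0),(180,255,45)),'white':((0,0,165),(180,60,255)),'red':((0,180,60),(3,255,200))}[c]
    return cv2.inRange(h,*r)
def blobs(n,p,c,box,amin=15,amax=2000):
    u0,v0,u1,v1=box;m=np.zeros(p.shape[:2],np.uint8);m[v0:v1,u0:u1]=mask(n,p,c)[v0:v1,u0:u1]
    k,_,s,ce=cv2.connectedComponentsWithStats(m)
    return [(ce[i],s[i,4]) for i in range(1,k) if amin<s[i,4]<amax]
def togo(x,y,z,yaw):
    "shift in cm along tool axes & turn about tool z"
    o=robot.observe();r=R.from_euler('xyz',o['tool_rot'])
    d=r.inv().apply(np.array([x,y,z])-o['tool_pos'])*100
    w=(r.inv()*R.from_euler('xyz',[np.pi,0,yaw])).as_rotvec()
    return d.round(2),w.round(3)
E
python3 - <<'E'
from h import *
B={'top':dict(orange=(160,250,190,285),yellow=(230,250,256,275),blue=(295,250,325,280),black=(358,235,385,260),white=(205,170,316,214)),
'side':dict(orange=(270,340,320,370),yellow=(310,275,350,298),blue=(345,222,380,242),black=(355,170,382,188),white=(215,210,295,315))}
for n in B:
    p=np.load(f'pics/{n}0.npz')['p']
    for c in B[n]:
        for uv,a in blobs(n,p,c,B[n][c]): print(n,c,uv.round(1),a,ray(n,uv,H[c]+.002 if c in H else .017).round(4))
E
```

```text
top orange [176.5 265.9] 93 [0.4409 0.2562]
top yellow [241.9 262. ] 95 [0.4458 0.1014]
top blue [308.4 264. ] 51 [ 0.4361 -0.0643]
top black [370.6 248.2] 50 [ 0.4706 -0.22  ]
top white [300.3 184.4] 322 [ 0.6446 -0.0465]
top white [273.4 189.5] 326 [0.6334 0.0248]
top white [246.5 194.5] 324 [0.6221 0.096 ]
top white [219.7 199.6] 320 [0.6108 0.1673]
side orange [295.3 354.6] 259 [0.4399 0.2565]
side yellow [330.2 285.6] 140 [0.4449 0.1007]
side blue [361.8 232.9] 90 [ 0.4352 -0.0647]
side black [367.9 179.6] 76 [ 0.4689 -0.2161]
side white [274.5 223.5] 212 [ 0.6445 -0.0471]
side white [264.  245.3] 273 [0.6333 0.0236]
side white [252.1 270.3] 339 [0.6219 0.0944]
side white [238.4 299.1] 423 [0.6105 0.1655]
```

```bash
python3 -c "
from h import *
print(togo(.4405,.2563,.16,1.7275))"
```

```text
(array([-35.23, -15.62,   4.63]), array([-1.000e-03,  1.000e-03,  1.133e+00]))
```

Request:
play_rows([
  [-4,-2,1,0,0,0.14,1],
  [-8,-4,2,0,0,0.28,1],
  [-12,-6,3,0,0,0.42,1],
  [-16,-8,4,0,0,0.56,1],
  [-20,-9.5,4.6,0,0,0.7,1],
  [-24,-11,4.6,0,0,0.84,1],
  [-28,-12.5,4.6,0,0,0.98,1],
  [-32,-14,4.6,0,0,1.08,1],
  [-35.2,-15.6,4.6,0,0,1.133,1],
  [-35.2,-15.6,4.6,0,0,1.133,1],
  [-35.2,-15.6,4.6,0,0,1.133,1],
  [-35.2,-15.6,4.6,0,0,1.133,1],
  [-35.2,-15.6,4.6,0,0,1.133,1],
])

```text
time: 1.4
tool_pos: [0.4395, 0.2578, 0.1607]
tool_rot: [-3.141, -0.0, 1.73]
contact_force: [0.1, -0.5, 0.9]
opening: 0.0918
grip_force: 0.0
```

```bash
python3 -c "
from h import *
print(robot.observe()['tool_pos'],togo(.4405,.2563,.06,1.7275))"
```

```text
[0.43948895 0.25782791 0.16068347] (array([-0.17,  0.08, 10.07]), array([-0.   , -0.   ,  0.002]))
```

Request:
play_rows([
  [-0.17,0.08,2.5,0,0,0,1],
  [-0.17,0.08,5,0,0,0,1],
  [-0.17,0.08,7.5,0,0,0,1],
  [-0.17,0.08,9.5,0,0,0,1],
  [-0.17,0.08,10.05,0,0,0,1],
  [-0.17,0.08,10.05,0,0,0,1],
  [-0.17,0.08,10.05,0,0,0,0.5],
  [-0.17,0.08,10.05,0,0,0,0.35],
  [-0.17,0.08,10.05,0,0,0,0.25],
  [-0.17,0.08,10.05,0,0,0,0.2],
  [-0.17,0.08,10.05,0,0,0,0.2],
  [-0.17,0.08,10.05,0,0,0,0.2],
  [-0.17,0.08,10.05,0,0,0,0.2],
  [-0.17,0.08,10.05,0,0,0,0.2],
], squeeze=25)

```text
time: 2.8
tool_pos: [0.4415, 0.2555, 0.0602]
tool_rot: [3.142, -0.0, 1.728]
contact_force: [-0.6, -0.0, 0.0]
opening: 0.0325
grip_force: 0.0
```

```bash
python3 -c "
from h import *
print(togo(.6445,-.047,.06,1.7275),robot.observe()['opening'])
p,_=optics.read_camera('side');cv2.imwrite('pics/s1.png',p[:,:,::-1])"
```

```text
(array([-3.305e+01,  1.532e+01,  2.000e-02]), array([ 0., -0.,  0.])) 0.03248706367550853
```

View pics/s1.png

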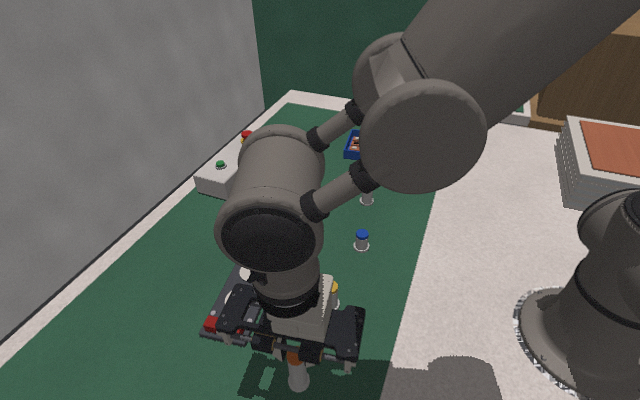

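The fingers straddle the orange pillar at (297,365) and are still closing. I'll finish the grip and then lift.

Request:
play_rows([
  [0,0,0,0,0,0,0.15],
  [0,0,0,0,0,0,0.15],
  [0,0,0,0,0,0,0.15],
  [0,0,0,0,0,0,0.15],
  [0,0,0,0,0,0,0.15],
  [0,0,-0.5,0,0,0,0.15],
  [0,0,-2,0,0,0,0.15],
  [0,0,-4,0,0,0,0.15],
  [0,0,-6,0,0,0,0.15],
  [0,0,-8,0,0,0,0.15],
  [0,0,-10,0,0,0,0.15],
  [0,0,-10,0,0,0,0.15],
])

```text
time: 4.05
tool_pos: [0.443, 0.2561, 0.1629]
tool_rot: [3.136, -0.001, 1.728]
contact_force: [0.8, -0.3, -1.6]
opening: 0.027
grip_force: 25.0
```

```bash
python3 -c "
from h import *
print(togo(.6445,-.047,.077,1.7275))"
```

```text
(array([-33.1 ,  15.11,   8.63]), array([ 0.005, -0.001,  0.   ]))
```

Request:
play_rows([
  [-1,0.5,0,0,0,0,0.15],
  [-3,1.4,0,0,0,0,0.15],
  [-6,2.7,0,0,0,0,0.15],
  [-9,4.1,0,0,0,0,0.15],
  [-12,5.5,0,0,0,0,0.15],
  [-15,6.8,0,0,0,0,0.15],
  [-18,8.2,0,0,0,0,0.15],
  [-21,9.6,0,0,0,0,0.15],
  [-24,11,0,0,0,0,0.15],
  [-27,12.3,0,0,0,0,0.15],
  [-29.5,13.4,0,0,0,0,0.15],
  [-31.5,14.4,0,0,0,0,0.15],
  [-32.6,15,0,0,0,0,0.15],
  [-33.1,15.2,0,0,0,0,0.15],
  [-33.1,15.2,0,0,0,0,0.15],
  [-33.1,15.2,0,0,0,0,0.15],
  [-33.1,15.2,0,0,0,0,0.15],
  [-33.1,15.2,0,0,0,0,0.15],
])

```text
time: 5.85
tool_pos: [0.6432, -0.0469, 0.1605]
tool_rot: [3.141, -0.0, 1.729]
contact_force: [0.1, -0.5, -1.3]
opening: 0.027
grip_force: 25.0
```

```bash
python3 - <<'E'
from h import *
print(togo(.6445,-.047,.0765,1.7275))
p,_=optics.read_camera('side');cv2.imwrite('pics/s2.png',p[:,:,::-1])
E
```

```text
(array([-0.04,  0.12,  8.4 ]), array([ 0.   , -0.   ,  0.001]))
```

View pics/s2.png

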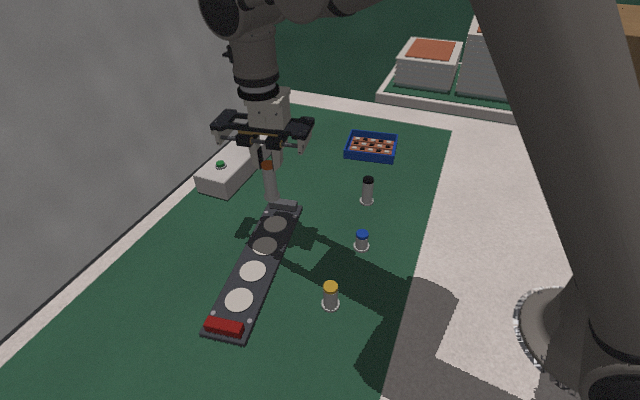

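Orange is held upright over the far pad (275,224). Lowering it now.

Request:
play_rows([
  [0,0.1,1.5,0,0,0,0.15],
  [0,0.1,3.5,0,0,0,0.15],
  [0,0.1,5.5,0,0,0,0.15],
  [0,0.1,7,0,0,0,0.15],
  [0,0.1,7.8,0,0,0,0.15],
  [0,0.1,8.1,0,0,0,0.15],
  [0,0.1,8.25,0,0,0,0.15],
  [0,0.1,8.35,0,0,0,0.15],
  [0,0.1,8.42,0,0,0,0.15],
  [0,0.1,8.48,0,0,0,0.15],
  [0,0.1,8.5,0,0,0,0.15],
  [0,0.1,8.5,0,0,0,0.15],
  [0,0.1,8.5,0,0,0,0.15],
])

```text
time: 7.2
tool_pos: [0.6444, -0.0476, 0.0753]
tool_rot: [3.141, -0.0, 1.728]
contact_force: [-0.2, 0.9, -1.5]
opening: 0.0272
grip_force: 25.0
```

Request:
play_rows([
  [0,0,0.05,0,0,0,0.15],
  [0,0,0.1,0,0,0,0.15],
  [0,0,0.1,0,0,0,0.15],
  [0,0,0.1,0,0,0,0.15],
])

```text
time: 7.6
tool_pos: [0.6447, -0.0476, 0.0752]
tool_rot: [3.141, 0.0, 1.728]
contact_force: [-1.3, 0.5, 4.9]
opening: 0.0267
grip_force: 25.0
```

Request:
play_rows([
  [0,0,0.1,0,0,0,0.35],
  [0,0,0.1,0,0,0,0.4],
  [0,0,0.1,0,0,0,0.5],
  [0,0,0.1,0,0,0,0.7],
  [0,0,0.1,0,0,0,0.8],
  [0,0,-0.5,0,0,0,0.9],
  [0,0,-2.5,0,0,0,1],
  [0,0,-5,0,0,0,1],
  [0,0,-8,0,0,0,1],
  [0,0,-10,0,0,0,1],
  [0,0,-10,0,0,0,1],
  [0,0,-10,0,0,0,1],
])

```text
time: 8.8
tool_pos: [0.6443, -0.0475, 0.1743]
tool_rot: [3.141, 0.0, 1.728]
contact_force: [-0.6, 0.3, -0.1]
opening: 0.0918
grip_force: 0.0
```

```bash
python3 - <<'E'
from h import *
print(togo(.4455,.101,.15,1.7275))
p,_=optics.read_camera('side');cv2.imwrite('pics/s3.png',p[:,:,::-1])
E
```

```text
(array([ 17.78, -17.31,   2.42]), array([0., 0., 0.]))
```

View pics/s3.png

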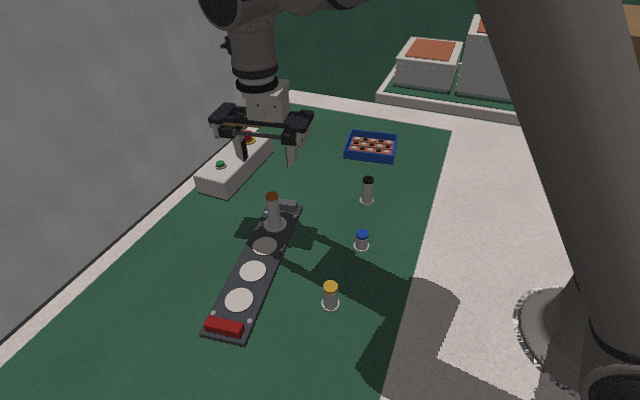

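Orange stands on pad d at (275,225). Next is yellow.

Request:
play_rows([
  [3,-3,0,0,0,0,1],
  [6,-6,0,0,0,0,1],
  [9,-9,0,0,0,0,1],
  [12,-12,1,0,0,0,1],
  [15,-14.8,2,0,0,0,1],
  [17,-16.6,2.4,0,0,0,1],
  [17.8,-17.3,2.4,0,0,0,1],
  [17.8,-17.3,2.4,0,0,0,1],
  [17.8,-17.3,2.4,0,0,0,1],
  [17.8,-17.3,2.4,0,0,0,1],
  [17.8,-17.3,2.4,0,0,0,1],
  [17.8,-17.3,2.4,0,0,0,1],
])

```text
time: 10.05
tool_pos: [0.4462, 0.1008, 0.1501]
tool_rot: [3.142, -0.0, 1.727]
contact_force: [0.2, -0.7, -0.4]
opening: 0.0922
grip_force: 0.0
```

```bash
python3 -c "
from h import *
print(togo(.4455,.101,.036,1.7275))"
```

```text
(array([ 0.03, -0.07, 11.41]), array([ 0.   , -0.   , -0.001]))
```

Request:
play_rows([
  [0,-0.05,3,0,0,0,1],
  [0,-0.05,6,0,0,0,1],
  [0,-0.05,9,0,0,0,1],
  [0,-0.05,10.8,0,0,0,1],
  [0,-0.05,11.4,0,0,0,1],
  [0,-0.05,11.4,0,0,0,0.5],
  [0,-0.05,11.4,0,0,0,0.3],
  [0,-0.05,11.4,0,0,0,0.2],
  [0,-0.05,11.4,0,0,0,0.15],
  [0,-0.05,11.4,0,0,0,0.15],
  [0,-0.05,11.4,0,0,0,0.15],
  [0,-0.05,11.4,0,0,0,0.15],
  [0,-0.05,11.4,0,0,0,0.15],
  [0,-0.05,11.4,0,0,0,0.15],
  [0,-0.05,11.4,0,0,0,0.15],
  [0,-0.05,11.4,0,0,0,0.15],
  [0,-0.05,11.4,0,0,0,0.15],
  [0,-0.05,11.4,0,0,0,0.15],
])

```text
time: 11.85
tool_pos: [0.4452, 0.1012, 0.0362]
tool_rot: [3.141, -0.0, 1.728]
contact_force: [0.0, -0.6, -0.6]
opening: 0.0265
grip_force: 25.0
```

Request:
play_rows([
  [0,0,-0.5,0,0,0,0.15],
  [0,0,-2,0,0,0,0.15],
  [0,0,-4,0,0,0,0.15],
  [0,0,-6,0,0,0,0.15],
  [0,0,-8,0,0,0,0.15],
  [0,0,-8,0,0,0,0.15],
  [0,0,-8,0,0,0,0.15],
])

```text
time: 12.55
tool_pos: [0.4451, 0.1011, 0.1161]
tool_rot: [3.141, -0.0, 1.728]
contact_force: [-0.2, 0.4, -0.8]
opening: 0.0269
grip_force: 25.0
```

```bash
python3 -c "
from h import *
print(togo(.622,.0953,.051,1.7275))"
```

```text
(array([-3.34, 17.38,  6.52]), array([ 0., -0.,  0.]))
```

Request:
play_rows([
  [-0.2,1,0,0,0,0,0.15],
  [-0.7,3.5,0,0,0,0,0.15],
  [-1.2,6.5,0,0,0,0,0.15],
  [-1.8,9.5,0,0,0,0,0.15],
  [-2.4,12.5,0,0,0,0,0.15],
  [-2.9,15,0,0,0,0,0.15],
  [-3.2,16.8,0,0,0,0,0.15],
  [-3.3,17.4,0,0,0,0,0.15],
  [-3.3,17.4,0,0,0,0,0.15],
  [-3.3,17.4,0,0,0,0,0.15],
  [-3.3,17.4,1,0,0,0,0.15],
  [-3.3,17.4,3,0,0,0,0.15],
  [-3.3,17.4,4.8,0,0,0,0.15],
  [-3.3,17.4,5.8,0,0,0,0.15],
  [-3.3,17.4,6.2,0,0,0,0.15],
  [-3.3,17.4,6.35,0,0,0,0.15],
  [-3.3,17.4,6.4,0,0,0,0.15],
  [-3.3,17.4,6.45,0,0,0,0.15],
  [-3.3,17.4,6.45,0,0,0,0.15],
  [-3.3,17.4,6.45,0,0,0,0.15],
])

```text
time: 14.55
tool_pos: [0.6225, 0.0958, 0.0522]
tool_rot: [3.141, 0.0, 1.728]
contact_force: [-0.3, -0.1, -1.7]
opening: 0.0266
grip_force: 25.0
```

Request:
play_rows([
  [0,0,0.05,0,0,0,0.15],
  [0,0,0.1,0,0,0,0.15],
  [0,0,0.1,0,0,0,0.15],
  [0,0,0.1,0,0,0,0.15],
])

```text
time: 14.95
tool_pos: [0.6226, 0.0958, 0.0512]
tool_rot: [3.141, 0.0, 1.728]
contact_force: [0.7, -0.8, 3.2]
opening: 0.0264
grip_force: 25.0
```

Request:
play_rows([
  [0,0,0,0,0,0,0.35],
  [0,0,0,0,0,0,0.4],
  [0,0,0,0,0,0,0.5],
  [0,0,0,0,0,0,0.7],
  [0,0,0,0,0,0,0.8],
  [0,0,-0.5,0,0,0,0.9],
  [0,0,-2.5,0,0,0,1],
  [0,0,-5,0,0,0,1],
  [0,0,-8,0,0,0,1],
  [0,0,-10,0,0,0,1],
  [0,0,-10,0,0,0,1],
  [0,0,-10,0,0,0,1],
])

```text
time: 16.15
tool_pos: [0.6221, 0.0958, 0.1508]
tool_rot: [3.141, 0.0, 1.728]
contact_force: [-0.0, 0.3, -0.8]
opening: 0.0915
grip_force: 0.0
```

```bash
python3 - <<'E'
from h import *
print(togo(.4356,-.0645,.13,1.7275))
E
```

```text
(array([-12.91, -20.93,   2.07]), array([0., 0., 0.]))
```

Request:
play_rows([
  [-2,-3.5,0,0,0,0,1],
  [-4,-7,0,0,0,0,1],
  [-6,-10,0,0,0,0,1],
  [-8,-13,0,0,0,0,1],
  [-10,-16.2,0.5,0,0,0,1],
  [-12,-19.4,1.5,0,0,0,1],
  [-12.9,-20.9,2,0,0,0,1],
  [-12.9,-20.9,2,0,0,0,1],
  [-12.9,-20.9,2,0,0,0,1],
  [-12.9,-20.9,2,0,0,0,1],
  [-12.9,-20.9,2,0,0,0,1],
])

```text
time: 17.25
tool_pos: [0.4366, -0.0638, 0.1306]
tool_rot: [3.141, -0.0, 1.729]
contact_force: [0.4, 0.4, 0.1]
opening: 0.0918
grip_force: 0.0
```

```bash
python3 -c "
from h import *
print(togo(.4356,-.0645,.029,1.7275))
p,_=optics.read_camera('side');cv2.imwrite('pics/s4.png',p[:,:,::-1])"
```

```text
(array([-0.06, -0.11, 10.16]), array([ 0.   , -0.   ,  0.001]))
```

View pics/s4.png

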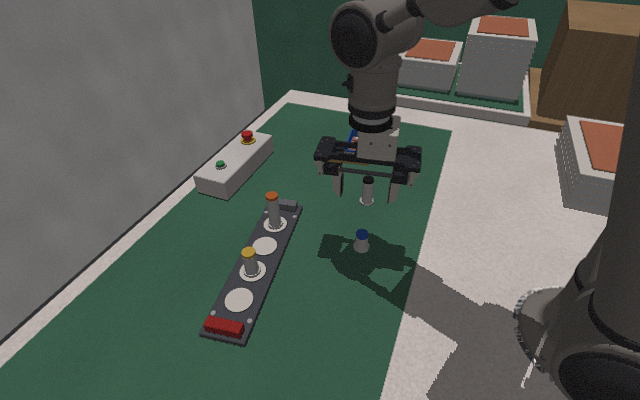

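Yellow stands on pad b at (252,270). The gripper is above blue at (362,240). Descending to grip it.

Request:
play_rows([
  [0,-0.08,3,0,0,0,1],
  [0,-0.08,6,0,0,0,1],
  [0,-0.08,8.5,0,0,0,1],
  [0,-0.08,9.8,0,0,0,1],
  [0,-0.08,10.15,0,0,0,1],
  [0,-0.08,10.15,0,0,0,0.5],
  [0,-0.08,10.15,0,0,0,0.3],
  [0,-0.08,10.15,0,0,0,0.2],
  [0,-0.08,10.15,0,0,0,0.15],
  [0,-0.08,10.15,0,0,0,0.15],
  [0,-0.08,10.15,0,0,0,0.15],
  [0,-0.08,10.15,0,0,0,0.15],
  [0,-0.08,10.15,0,0,0,0.15],
  [0,-0.08,10.15,0,0,0,0.15],
  [0,-0.08,10.15,0,0,0,0.15],
  [0,-0.08,10.15,0,0,0,0.15],
  [0,-0.08,10.15,0,0,0,0.15],
  [0,-0.08,10.15,0,0,0,0.15],
])

```text
time: 19.1
tool_pos: [0.4352, -0.0644, 0.0292]
tool_rot: [3.142, -0.0, 1.728]
contact_force: [0.3, -0.2, 0.1]
opening: 0.0138
grip_force: 0.0
```

Request:
play_rows([
  [0,0,-0.5,0,0,0,0.15],
  [0,0,-2,0,0,0,0.15],
  [0,0,-5,0,0,0,0.15],
  [0,0,-8,0,0,0,0.15],
  [0,0,-11,0,0,0,0.15],
  [0,0,-12,0,0,0,0.15],
  [0,0,-12,0,0,0,0.15],
  [0,0,-12,0,0,0,0.15],
])

```text
time: 19.9
tool_pos: [0.4345, -0.0642, 0.1483]
tool_rot: [-3.14, -0.001, 1.728]
contact_force: [-0.1, 0.7, 0.2]
opening: 0.0137
grip_force: 0.0
```

```bash
python3 -c "
from h import *
print(togo(.6107,.1665,.044,1.7275))"
```

```text
(array([20.03, 21.02, 10.42]), array([-0.001, -0.001,  0.   ]))
```

The fingers closed to 14 mm with no grip force, so they missed. I'll look before trying again.

```bash
python3 -c "
from h import *
p,_=optics.read_camera('side');cv2.imwrite('pics/s5.png',p[:,:,::-1])
print([(u.round(1),a,ray('side',u,.047).round(4)) for u,a in blobs('side',p,'blue',(300,190,420,300))])
p,_=optics.read_camera('top');np.save('pics/t5.npy',p)
print([(u.round(1),a,ray('top',u,.047).round(4)) for u,a in blobs('top',p,'blue',(260,230,350,300),5)])
"
```

```text
[]
[]
```

View pics/s5.png

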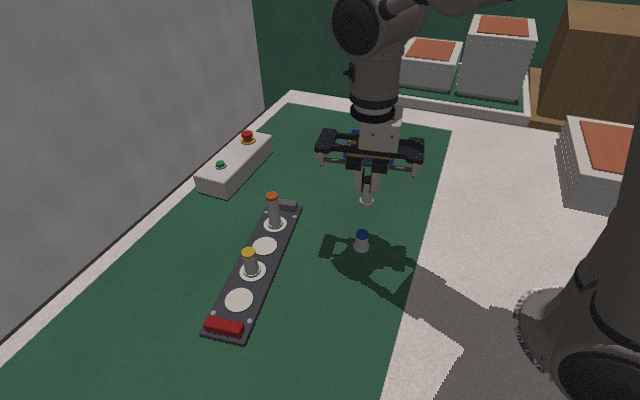

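Blue is still standing near (362,240), in the gripper's shadow. I'll measure it again with a looser mask.

```bash
python3 -c "
from h import *
def f(n,p,box):
    u0,v0,u1,v1=box;h=cv2.cvtColor(p,cv2.COLOR_RGB2HSV);m=np.zeros(p.shape[:2],np.uint8)
    m[v0:v1,u0:u1]=cv2.inRange(h,(100,110,30),(130,255,255))[v0:v1,u0:u1]
    k,_,s,c=cv2.connectedComponentsWithStats(m)
    for i in range(1,k):
        if s[i,4]>8: print(n,c[i],s[i],ray(n,c[i],.047))
p=cv2.imread('pics/s5.png')[:,:,::-1].copy();f('side',p,(340,215,385,255))
p=np.load('pics/t5.npy');f('top',p,(280,240,335,290))
p=cv2.imread('pics/s4.png')[:,:,::-1].copy();f('side',p,(340,215,385,255))
p=np.load('pics/side0.npz')['p'];f('side',p,(340,215,385,255))
print(robot.observe()['tool_pos'],robot.observe()['opening'])
"
```

```text
side [361.89655172 233.87931034] [356 229  13  11 116] [ 0.43411017 -0.061973  ]
side [361.84615385 233.8974359 ] [356 229  13  11 117] [ 0.43419553 -0.06188023]
side [361.71794872 233.8034188 ] [356 229  13  11 117] [ 0.43454028 -0.06205027]
[ 0.43426475 -0.06416094  0.14782793] 0.013587802959561952
```

```bash
python3 -c "
from h import *
m=optics.camera_model('side')
def pj(P):
    c=R.from_euler('xyz',m['rotation']).inv().apply(np.array(P)-m['origin']);return m['cx']+m['fx']*c[0]/-c[2], m['cy']-m['fy']*c[1]/-c[2]
o=robot.observe();print(o)
print(pj(o['tool_pos']),pj(o['tool_pos']-[0,0,.017]),pj([.4356,-.0645,.047]),pj([.4356,-.0645,.002]))
p,d=optics.read_camera('side')
cv2.imwrite('pics/s6.png',cv2.resize(p[110:270,290:450,::-1],None,fx=3.7,fy=3.7,interpolation=2))
c=-R.from_euler('xyz',m['rotation']).inv().apply(np.array(o['tool_pos'])-m['origin'])[2];print('depth exp',c,d[180:210:3,367], 'blue',d[234,362])
"
```

```text
{'time': 20.0, 'qpos': array([-3.21707211e-01,  2.50964049e-01,  1.83450750e+00,  1.33740570e-04,
        1.05899098e+00, -4.78732344e-01]), 'qvel': array([ 0.00117149,  0.00204194, -0.00428228,  0.00167144,  0.00418328,
        0.00108121]), 'joint_efforts': array([ 2.27160263e-02, -3.57905853e+01, -2.16748649e+01,  4.90835973e-02,
        6.93170750e-02,  9.49119737e-06]), 'tool_pos': array([ 0.43426475, -0.06416094,  0.14782793]), 'tool_rot': array([-3.13909903e+00, -1.42535027e-03,  1.72775402e+00]), 'contact_force': array([ 0.16240378, -0.81854607,  0.28685073]), 'torque': array([-0.10349262,  0.07096272, -0.00774501]), 'grip_force': 0.0, 'opening': 0.013587802959561952}
(np.float64(364.9882611626326), np.float64(197.78168008610834)) (np.float64(364.47523493652335), np.float64(204.18004985898506)) (np.float64(361.60775733993654), np.float64(232.94154243479386)) (np.float64(360.5011810771925), np.float64(246.98371879714634))
depth exp 0.7319434027128099 [0.8950269  0.89184153 0.900309   0.90591925 0.91110146 0.91518
 0.92128253 0.9300273  0.92934483 0.93134266] blue 0.79266304
```

View pics/s6.png

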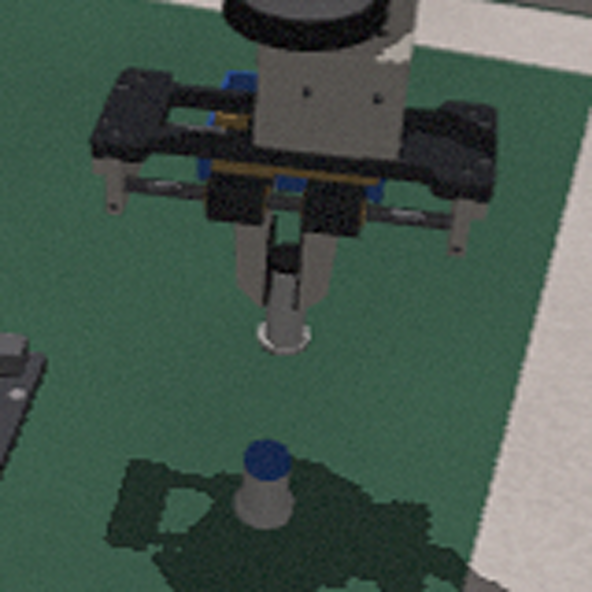

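The view explains the miss. The fingertips appear at v≈192, but the stated tool geometry puts them at v≈204, so they really sit about 35–40 mm higher than nominal. That fits the data: the fingers just cleared blue's 47 mm top, and they held yellow only by its top centimetre. I'll aim about 38 mm lower and check the force on the way down.

Request:
play_rows([
  [0,0.05,0,0,0,0,0.5],
  [0,0.05,0,0,0,0,1],
  [0,0.05,0,0,0,0,1],
  [0,0.05,1,0,0,0,1],
  [0,0.05,3,0,0,0,1],
  [0,0.05,6,0,0,0,1],
  [0,0.05,9,0,0,0,1],
  [0,0.05,11,0,0,0,1],
  [0,0.05,12.5,0,0,0,1],
  [0,0.05,13.5,0,0,0,1],
  [0,0.05,14.5,0,0,0,1],
  [0,0.05,14.8,0,0,0,1],
  [0,0.05,14.8,0,0,0,1],
])

```text
time: 21.35
tool_pos: [0.4356, -0.0644, 0.001]
tool_rot: [-3.141, -0.0, 1.728]
contact_force: [-0.1, 0.2, -0.4]
opening: 0.0917
grip_force: 0.0
```

```bash
python3 -c "
from h import *
print(togo(.435,-.064,-.02,1.7275))
p,d=optics.read_camera('side')
cv2.imwrite('pics/s7.png',cv2.resize(p[150:310,280:440,::-1],None,fx=3.7,fy=3.7,interpolation=2))
"
```

```text
(array([ 0.04, -0.06,  2.1 ]), array([-0., -0.,  0.]))
```

View pics/s7.png

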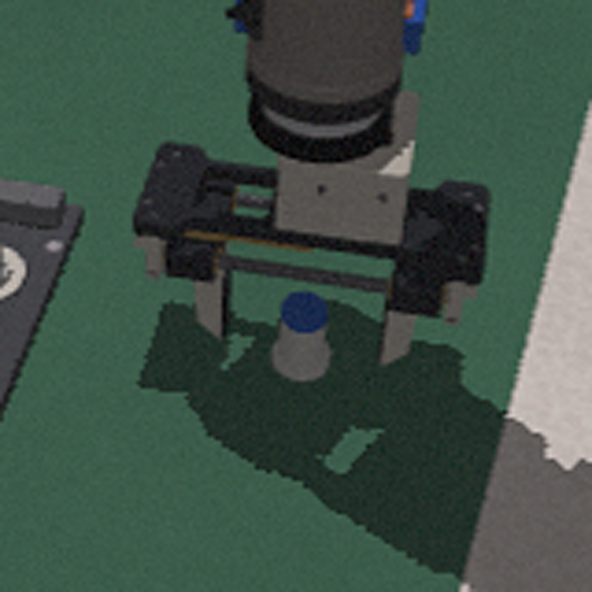

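With the TCP at z=0.001 nothing touches, and the fingertips straddle blue at about mid-height, which confirms the offset. I'll lower slightly and grip.

Request:
play_rows([
  [0,-0.05,0.3,0,0,0,1],
  [0,-0.05,0.5,0,0,0,0.6],
  [0,-0.05,0.5,0,0,0,0.3],
  [0,-0.05,0.5,0,0,0,0.2],
  [0,-0.05,0.5,0,0,0,0.15],
  [0,-0.05,0.5,0,0,0,0.15],
  [0,-0.05,0.5,0,0,0,0.15],
  [0,-0.05,0.5,0,0,0,0.15],
  [0,-0.05,0.5,0,0,0,0.15],
  [0,-0.05,0.5,0,0,0,0.15],
  [0,-0.05,0.5,0,0,0,0.15],
  [0,-0.05,0.5,0,0,0,0.15],
  [0,-0.05,0.5,0,0,0,0.15],
  [0,-0.05,0.5,0,0,0,0.15],
])

```text
time: 22.8
tool_pos: [0.4352, -0.0644, -0.0038]
tool_rot: [3.142, -0.0, 1.728]
contact_force: [-0.1, 0.6, -0.4]
opening: 0.0273
grip_force: 25.0
```

Request:
play_rows([
  [0,0,-0.5,0,0,0,0.15],
  [0,0,-2,0,0,0,0.15],
  [0,0,-5,0,0,0,0.15],
  [0,0,-8,0,0,0,0.15],
  [0,0,-11,0,0,0,0.15],
  [0,0,-12,0,0,0,0.15],
  [0,0,-12,0,0,0,0.15],
  [0,0,-12,0,0,0,0.15],
])

```text
time: 23.6
tool_pos: [0.4344, -0.0642, 0.1153]
tool_rot: [-3.14, -0.001, 1.728]
contact_force: [0.2, -0.1, -1.6]
opening: 0.0273
grip_force: 25.0
```

```bash
python3 -c "
from h import *
print(togo(.6107,.1665,.0112,1.7275))"
```

```text
(array([20.03, 21.03, 10.39]), array([-0.001, -0.001,  0.   ]))
```

Request:
play_rows([
  [1,1,0,0,0,0,0.15],
  [3,3,0,0,0,0,0.15],
  [5,5.2,0,0,0,0,0.15],
  [7,7.3,0,0,0,0,0.15],
  [9,9.4,0,0,0,0,0.15],
  [11,11.5,0,0,0,0,0.15],
  [13,13.6,0,0,0,0,0.15],
  [15,15.7,0,0,0,0,0.15],
  [17,17.8,0,0,0,0,0.15],
  [18.7,19.6,0,0,0,0,0.15],
  [19.7,20.6,0,0,0,0,0.15],
  [20,21,0,0,0,0,0.15],
  [20,21,0,0,0,0,0.15],
  [20,21,0,0,0,0,0.15],
  [20,21,0,0,0,0,0.15],
])

```text
time: 25.1
tool_pos: [0.6108, 0.1651, 0.1159]
tool_rot: [-3.141, 0.0, 1.727]
contact_force: [-0.4, -0.4, -1.1]
opening: 0.0273
grip_force: 25.0
```

```bash
python3 -c "
from h import *
print(togo(.6107,.1665,.0112,1.7275))"
```

```text
(array([ 0.14,  0.02, 10.47]), array([-0.001,  0.   , -0.001]))
```

Request:
play_rows([
  [0.05,0,1.5,0,0,0,0.15],
  [0.05,0,3.5,0,0,0,0.15],
  [0.05,0,5.5,0,0,0,0.15],
  [0.05,0,7.5,0,0,0,0.15],
  [0.05,0,9,0,0,0,0.15],
  [0.05,0,9.8,0,0,0,0.15],
  [0.05,0,10.1,0,0,0,0.15],
  [0.05,0,10.25,0,0,0,0.15],
  [0.05,0,10.35,0,0,0,0.15],
  [0.05,0,10.4,0,0,0,0.15],
  [0.05,0,10.4,0,0,0,0.15],
  [0.05,0,10.4,0,0,0,0.15],
])

```text
time: 26.3
tool_pos: [0.6114, 0.1665, 0.0126]
tool_rot: [3.141, -0.0, 1.728]
contact_force: [0.5, 0.5, -0.6]
opening: 0.0275
grip_force: 25.0
```

Request:
play_rows([
  [0,0,0.05,0,0,0,0.15],
  [0,0,0.1,0,0,0,0.15],
  [0,0,0.1,0,0,0,0.15],
  [0,0,0.1,0,0,0,0.15],
])

```text
time: 26.7
tool_pos: [0.6113, 0.1665, 0.0113]
tool_rot: [3.141, -0.0, 1.728]
contact_force: [0.5, 0.4, -1.0]
opening: 0.0272
grip_force: 25.0
```

Request:
play_rows([
  [0,0,0.05,0,0,0,0.15],
  [0,0,0.08,0,0,0,0.15],
  [0,0,0.08,0,0,0,0.15],
])

```text
time: 27.0
tool_pos: [0.6113, 0.1664, 0.0112]
tool_rot: [3.141, -0.0, 1.728]
contact_force: [-1.9, -0.1, 4.9]
opening: 0.0276
grip_force: 25.0
```

Request:
play_rows([
  [0,0,0.08,0,0,0,0.35],
  [0,0,0.08,0,0,0,0.4],
  [0,0,0.08,0,0,0,0.5],
  [0,0,0.08,0,0,0,0.7],
  [0,0,0.08,0,0,0,0.8],
  [0,0,-0.5,0,0,0,0.9],
  [0,0,-2.5,0,0,0,1],
  [0,0,-5,0,0,0,1],
  [0,0,-8,0,0,0,1],
  [0,0,-11,0,0,0,1],
  [0,0,-12,0,0,0,1],
  [0,0,-12,0,0,0,1],
  [0,0,-12,0,0,0,1],
])

```text
time: 28.3
tool_pos: [0.6105, 0.1663, 0.1292]
tool_rot: [-3.14, -0.0, 1.728]
contact_force: [-0.1, -0.3, -0.3]
opening: 0.0917
grip_force: 0.0
```

```bash
python3 -c "
from h import *
print(togo(.469,-.217,.13,1.7275))"
```

```text
(array([-35.65, -19.97,  -0.04]), array([-0.002, -0.   ,  0.   ]))
```

Request:
play_rows([
  [-1.5,-2.5,0,0,0,0,1],
  [-4,-5.5,0,0,0,0,1],
  [-7.5,-8,0,0,0,0,1],
  [-11,-10,0,0,0,0,1],
  [-14.5,-12,0,0,0,0,1],
  [-18,-13.5,0,0,0,0,1],
  [-21.5,-15,0,0,0,0,1],
  [-25,-16.3,0,0,0,0,1],
  [-28.5,-17.6,0,0,0,0,1],
  [-32,-18.8,0,0,0,0,1],
  [-34.5,-19.6,0,0,0,0,1],
  [-35.6,-20,0,0,0,0,1],
  [-35.6,-20,0,0,0,0,1],
  [-35.6,-20,0,0,0,0,1],
  [-35.6,-20,0,0,0,0,1],
  [-35.6,-20,0,0,0,0,1],
])

```text
time: 29.9
tool_pos: [0.4696, -0.2152, 0.1304]
tool_rot: [-3.142, -0.0, 1.729]
contact_force: [0.1, -0.2, -0.5]
opening: 0.0921
grip_force: 0.0
```

```bash
python3 -c "
from h import *
print(togo(.469,-.217,.02,1.7275))
p,d=optics.read_camera('side')
cv2.imwrite('pics/s8.png',p[:,:,::-1])
"
```

```text
(array([-0.17, -0.08, 11.04]), array([-0.   , -0.   ,  0.002]))
```

View pics/s8.png

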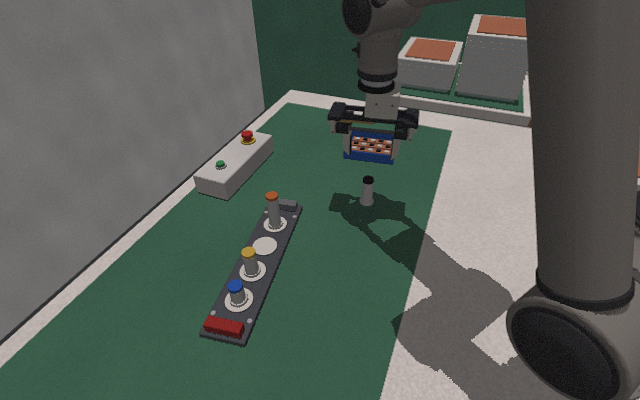

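Blue (238,298), yellow (252,270) and orange (275,224) are all standing on their pads, and the gripper is above black at (368,190). Gripping it now.

Request:
play_rows([
  [-0.15,-0.05,3,0,0,0,1],
  [-0.15,-0.05,6,0,0,0,1],
  [-0.15,-0.05,9,0,0,0,1],
  [-0.15,-0.05,10.5,0,0,0,1],
  [-0.15,-0.05,11,0,0,0,1],
  [-0.15,-0.05,11,0,0,0,0.5],
  [-0.15,-0.05,11,0,0,0,0.3],
  [-0.15,-0.05,11,0,0,0,0.2],
  [-0.15,-0.05,11,0,0,0,0.15],
  [-0.15,-0.05,11,0,0,0,0.15],
  [-0.15,-0.05,11,0,0,0,0.15],
  [-0.15,-0.05,11,0,0,0,0.15],
  [-0.15,-0.05,11,0,0,0,0.15],
  [-0.15,-0.05,11,0,0,0,0.15],
  [-0.15,-0.05,11,0,0,0,0.15],
  [-0.15,-0.05,11,0,0,0,0.15],
  [-0.15,-0.05,11,0,0,0,0.15],
  [-0.15,-0.05,11,0,0,0,0.15],
])

```text
time: 31.75
tool_pos: [0.4691, -0.218, 0.0204]
tool_rot: [3.142, -0.0, 1.728]
contact_force: [0.9, -0.5, -0.6]
opening: 0.0273
grip_force: 25.0
```

Request:
play_rows([
  [0,0,-0.5,0,0,0,0.15],
  [0,0,-2,0,0,0,0.15],
  [0,0,-5,0,0,0,0.15],
  [0,0,-8,0,0,0,0.15],
  [0,0,-11,0,0,0,0.15],
  [0,0,-12.5,0,0,0,0.15],
  [0,0,-12.5,0,0,0,0.15],
  [0,0,-12.5,0,0,0,0.15],
])

```text
time: 32.55
tool_pos: [0.4687, -0.2178, 0.145]
tool_rot: [-3.141, -0.0, 1.728]
contact_force: [-0.2, -0.8, -0.9]
opening: 0.0277
grip_force: 25.0
```

```bash
python3 -c "
from h import *
print(togo(.633,.024,.0352,1.7275))"
```

```text
(array([21.31, 20.01, 10.99]), array([-0., -0.,  0.]))
```

Request:
play_rows([
  [1,0,0,0,0,0,0.15],
  [3.5,0.5,0,0,0,0,0.15],
  [6.5,1.5,0,0,0,0,0.15],
  [9.5,3,0,0,0,0,0.15],
  [12.5,5,0,0,0,0,0.15],
  [15.3,7.2,0,0,0,0,0.15],
  [17.7,9.5,0,0,0,0,0.15],
  [19.5,12,0,0,0,0,0.15],
  [20.7,14.5,0,0,0,0,0.15],
  [21.2,17,0,0,0,0,0.15],
  [21.3,19,0,0,0,0,0.15],
  [21.3,20,0,0,0,0,0.15],
  [21.3,20,0,0,0,0,0.15],
  [21.3,20,0,0,0,0,0.15],
  [21.3,20,0,0,0,0,0.15],
])

```text
time: 34.05
tool_pos: [0.6323, 0.0237, 0.1449]
tool_rot: [-3.14, -0.0, 1.728]
contact_force: [-0.1, -0.2, -1.3]
opening: 0.0275
grip_force: 25.0
```

```bash
python3 -c "
from h import *
print(togo(.633,.024,.0352,1.7275))"
```

```text
(array([1.000e-02, 9.000e-02, 1.097e+01]), array([-0.002, -0.   ,  0.   ]))
```

Request:
play_rows([
  [0,0.05,1.5,0,0,0,0.15],
  [0,0.05,3.5,0,0,0,0.15],
  [0,0.05,5.5,0,0,0,0.15],
  [0,0.05,7.5,0,0,0,0.15],
  [0,0.05,9.3,0,0,0,0.15],
  [0,0.05,10.3,0,0,0,0.15],
  [0,0.05,10.6,0,0,0,0.15],
  [0,0.05,10.75,0,0,0,0.15],
  [0,0.05,10.85,0,0,0,0.15],
  [0,0.05,10.9,0,0,0,0.15],
  [0,0.05,10.92,0,0,0,0.15],
  [0,0.05,10.92,0,0,0,0.15],
])

```text
time: 35.25
tool_pos: [0.634, 0.0237, 0.0366]
tool_rot: [3.141, 0.0, 1.728]
contact_force: [-0.1, -0.3, -0.7]
opening: 0.0274
grip_force: 25.0
```

Request:
play_rows([
  [0,0,0.05,0,0,0,0.15],
  [0,0,0.1,0,0,0,0.15],
  [0,0,0.1,0,0,0,0.15],
  [0,0,0.1,0,0,0,0.15],
])

```text
time: 35.65
tool_pos: [0.6339, 0.0237, 0.0354]
tool_rot: [3.141, -0.0, 1.728]
contact_force: [-0.4, 0.3, 0.6]
opening: 0.0276
grip_force: 25.0
```

Request:
play_rows([
  [0,0,0.05,0,0,0,0.15],
  [0,0,0.05,0,0,0,0.15],
  [0,0,0.05,0,0,0,0.15],
])

```text
time: 35.95
tool_pos: [0.634, 0.0237, 0.0353]
tool_rot: [3.141, 0.0, 1.728]
contact_force: [-1.5, 0.5, 5.5]
opening: 0.0271
grip_force: 25.0
```

Request:
play_rows([
  [0,0,0,0,0,0,0.35],
  [0,0,0,0,0,0,0.4],
  [0,0,0,0,0,0,0.5],
  [0,0,0,0,0,0,0.7],
  [0,0,0,0,0,0,0.8],
  [0,0,-0.5,0,0,0,0.9],
  [0,0,-2.5,0,0,0,1],
  [0,0,-5,0,0,0,1],
  [0,0,-8,0,0,0,1],
  [0,0,-11,0,0,0,1],
  [0,0,-12,0,0,0,1],
  [0,0,-12,0,0,0,1],
  [0,0,-12,0,0,0,1],
])

```text
time: 37.25
tool_pos: [0.6331, 0.0237, 0.1534]
tool_rot: [-3.14, -0.001, 1.728]
contact_force: [-0.5, 0.0, -0.2]
opening: 0.0919
grip_force: 0.0
```

Request:
play_rows([
  [0,-3,-1,0,0,0,1],
  [0,-6,-2,0,0,0,1],
  [0,-9,-3,0,0,0,1],
  [0,-12,-4,0,0,0,1],
  [0,-15,-5,0,0,0,1],
  [0,-18,-6,0,0,0,1],
  [0,-18,-6,0,0,0,1],
  [0,-18,-6,0,0,0,1],
  [0,-18,-6,0,0,0,1],
  [0,-18,-6,0,0,0,1],
])

```text
time: 38.25
tool_pos: [0.4564, -0.0043, 0.2137]
tool_rot: [-3.14, -0.001, 1.728]
contact_force: [0.9, -0.1, 0.5]
opening: 0.0917
grip_force: 0.0
```

```bash
python3 - <<'E'
from h import *
p,d=optics.read_camera('side');cv2.imwrite('pics/s9.png',cv2.resize(p[150:350,180:400,::-1],None,fx=2.8,fy=2.8,interpolation=2))
b=dict(orange=(255,180,290,215),yellow=(235,240,265,262),blue=(220,275,250,296),black=(250,200,280,235))
pads=dict(blue=(.6107,.1665),yellow=(.622,.0953),black=(.6333,.0242),orange=(.6445,-.0468))
for c in b:
    for uv,a in blobs('side',p,c,b[c]): print(c,uv.round(1),a,((ray('side',uv,H[c]+.017)-pads[c])*1000).round(1),'mm off')
E
```

```text
orange [271.2 194.9] 76 [-2.2  1.2] mm off
yellow [247.7 251.4] 111 [-0.1  0.4] mm off
blue [234.7 285. ] 140 [-0.7 -0.8] mm off
black [260.7 221. ] 115 [-1.6 -1. ] mm off
```

View pics/s9.png

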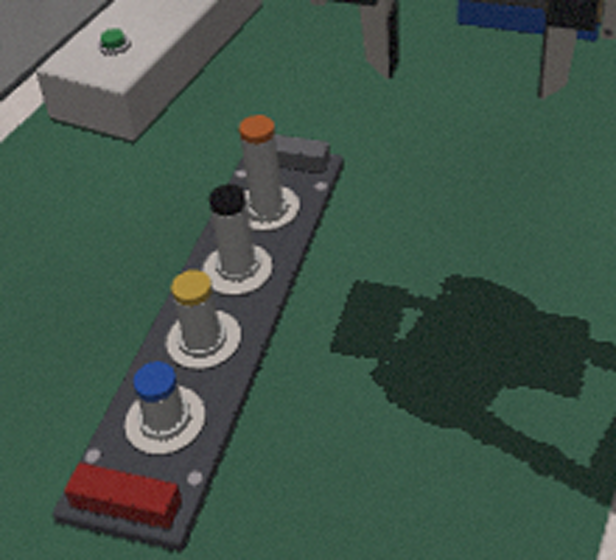

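The crop shows all four upright and centred on their pads to about 2 mm. From the red block they run blue (155,380), yellow (192,285), black (227,198), orange (257,127).

```bash
python3 -c "
from cell import robot
print(robot.hand_in())"
```

```text
the job is handed in; nothing more can be done
None
```

The job is handed in at about 38 s: all four pillars stand upright and within about 2 mm of their pad centres, in the order blue, yellow, black, orange from the red block; none was knocked over and the tray was not touched.

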